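# Get the check weights out from behind the reagent bottles

## Task

Today's balance check needs the block of check weights that stands in the white rack behind the row of three bottles. Move all three bottles into the grey tray first, then set the block centred and lengthwise on the green mat, and only after that put each bottle back, upright, in the middle of the pad of its cap's colour. Keep the bottles and the block upright all the time, and leave the glass beaker where it is.

Things in the scene. Friction and masses are not known exactly. Their poses are not given: they have to be found in the camera images.
- bottle_red: Amber 100 ml laboratory bottle with a red ribbed screw cap and a red band on its label; 105 tall, body 56 across (up to 58 high, then a shoulder), cap 53 across from 81 to 105 high: grip it by the cap. About 0.2 kg. Origin: centre of the underside; z up the bottle. It starts upright on the red pad, within 3 of its centre.
- bottle_yellow: Amber 100 ml laboratory bottle with a yellow ribbed screw cap and a yellow band on its label; 105 tall, body 56 across (up to 58 high, then a shoulder), cap 53 across from 81 to 105 high: grip it by the cap. About 0.2 kg. Origin: centre of the underside; z up the bottle. It starts upright on the yellow pad, within 3 of its centre.
- bottle_blue: Amber 100 ml laboratory bottle with a blue ribbed screw cap and a blue band on its label; 105 tall, body 56 across (up to 58 high, then a shoulder), cap 53 across from 81 to 105 high: grip it by the cap. About 0.2 kg. Origin: centre of the underside; z up the bottle. It starts upright on the blue pad, within 3 of its centre.
- pad_red: Flat red pad fixed in the white rack, home of the red-capped bottle: 68 (x, towards the block) x 62 (y, along the row), 3 thick. Origin: centre of its underside, 4 above the bench; a bottle on it stands 7 above the bench. Pad centres are 72 apart, order shuffled. The rack: 174 x 236 mm, fixed, rim 12 high, floor 4 above the bench.
- pad_yellow: Flat yellow pad fixed in the white rack, home of the yellow-capped bottle: 68 (x, towards the block) x 62 (y, along the row), 3 thick. Origin: centre of its underside, 4 above the bench; a bottle on it stands 7 above the bench. Pad centres are 72 apart, order shuffled. The rack: 174 x 236 mm, fixed, rim 12 high, floor 4 above the bench.
- pad_blue: Flat blue pad fixed in the white rack, home of the blue-capped bottle: 68 (x, towards the block) x 62 (y, along the row), 3 thick. Origin: centre of its underside, 4 above the bench; a bottle on it stands 7 above the bench. Pad centres are 72 apart, order shuffled. The rack: 174 x 236 mm, fixed, rim 12 high, floor 4 above the bench.
- weights: Wooden block 44 (x) x 200 (y) x 30 high with five steel weights fixed in it along y, biggest at -y; tops 59 above the underside, within 11 of the centre line. 0.4 kg, centre of mass 15 towards -y. Grip the wood across its 44 at mid-length. Origin: centre of underside. Starts on the rack floor, 4 above the bench, along the row, 10 beyond the bottles; 40 free behind.
- tray: Grey plastic tray, fixed, the side area for the bottles: 280 (x) x 120 (y), walls 22 high and 4 thick, floor 4 above the bench. Three bottles fit in a row along its x, 80 apart. Origin: centre of the underside.
- mat: Green mat, fixed, the place for the weight block: 230 (x, its length) x 80 (y) x 3 thick. Origin: centre of the underside, on the bench. The block lies along it, either way round.
- beaker: Bystander: empty clear glass beaker, 68 across, 90 tall, standing on the bench beyond the rack. Origin: centre of the underside. A wash bottle (162 tall), a blue jar and the balance also stand beyond the rack.
Not all that is in view belongs to the job. There is more than one size of the bottle_yellow; the one meant has the size given above.

How it is judged:
By the outcome, as a careful person would: the job done as asked, in the order asked, and still so for the second after the job is handed in, with the robot touching nothing.
It also fails if it takes over 131 s, if anything falls off the work surface, if the arm or the gripper's body presses on something with over 40 N, if the wrist force passes 120 N, or if a joint passes its speed limit or range.

## Robot

A 7-joint arm with a two-finger parallel gripper is mounted at the origin on the work surface. World frame = base frame: x ahead of the robot, y to its left, z up, the work surface at z = 0. Lengths are in m, angles in rad, forces in N, time in s.
With the tool pointing down it reaches from about 0.4 to 0.85 m from the base axis. Payload 6.9 kg.
Tool frame: the origin (TCP) lies midway between the tips of the shut fingers; the grasp point (between the pads) lies behind it (ctrl.pinch_z is the z of the grasp point in the tool frame, in m); z points along the fingers, y is the line along which they close (so a half turn about z gives the same grasp; the last joint's range is limited). The gripper opens to 85 mm and grips with 20 to 120 N. Pads are 22 mm wide; open, the fingers measure 114 mm over their backs; the gripper's body (76 mm by 85 mm) begins 54 mm behind the grasp point. The pads swing forward as they close: fully open they stand 13 mm farther back than shut.
Start: joints at [-1.169, 0.507, -0.238, 1.5, 0.126, 1.149, -0.155], TCP at [0.183, 0.598, 0.231] pointing down, gripper open.
Joint ranges: [-3.08, 3.08], [-0.24, 2.05], [-1.43, 1.35], [0, 2.5], [-1.52, 4.66], [0.17, 1.96], [-2.89, 2.89]. Speed limits (rad/s): [2.39, 2.39, 3.14, 3.14, 3.14, 3.14, 3.14].

## Interface

Orientations are given as a unit quaternion [w, x, y, z].
In Python, from station import ctrl, get_state, vision, ticket, models gives the robot as it stands. Calls block until the motion is done:
- ctrl.movep(position, orientation): joint-space move of the TCP to a pose.
- ctrl.movel(position, frame=None, max_speed=0.15): straight line of the TCP; frame=None keeps the orientation; max_speed is the mean speed in m/s.
- ctrl.set_joints(angles): joint-space move.
- ctrl.ungrasp() and ctrl.close_gripper(force=None): open the fingers fully, or close them until they stop; force is the grip in N (None keeps the last).
- ctrl.pause(seconds).
- ctrl.ik(position, orientation): joint angles nearest the present ones, or None.
- get_state(): the state.
- vision.grab_frame(name): name is "side" or "top" or "wrist"; returns (picture, depth): 420x560x3 uint8, blue, green, red; 420x560 float32, m along the optical axis (not along the pixel's ray), 0 where there is no reading.
- vision.camera_info(name): a dict with "mtx" (3x3 intrinsics, pixels), "R" (3x3) and "t" (3): a world point X has camera coordinates R X + t; the wrist camera has in their place "hand_eye" (4x4, takes a point from camera to tool coordinates, whose origin is the TCP and whose axes are the flange's). Camera axes: x right, y down, z forward; pixel columns grow to the right and rows downward; lengths in m; the calibration is good to about 2 mm. A picture is of the moment at which its call begins: read the wrist's pose just before it. camera_info takes no time and is no camera call.
A pose or a line that the arm cannot do raises ctrl.Unreachable and nothing moves.
- ticket.close_job(): hands the job in; it is judged then, once.
Trained networks look in the newest picture that a camera, given by its name, has taken for a name from the list of things; names that differ only in an ending like _2 or _b are one class to them, and where a whole thing is asked for, a point or a joint stands for the part that bears it (a point fixed in the world has none). Each returns a list of dicts, best first, with "p" (0 to 1); they miss things now and then, are a little off and sometimes report something else, mostly with a low value. They report only what shows in the picture. A call takes as long as a camera call. They do not tell look-alikes from the thing itself.
- models.recognise(camera, target): "point" ([column, row] in pixels, amid what is visible of it).
- models.masks_of(camera, target): "mask" (420x560 bool, what is visible of it) and "point" ([column, row] in pixels, amid what is visible of it).
The state is a dict: "time": time; "qpos": joint angles; "qd": joint speeds; "tau": joint torques, N m; "tcp_pos": TCP position; "eef_rot": TCP orientation; "contact_force": force on the tool from outside, world axes, zero at the start; "wrist_torque": the same for the moment, N m; "width": finger opening in m; "gripper_force": force on a finger pad.
Only numpy, scipy, OpenCV 4.12 (cv2) and the standard library are available. Lean on these libraries where they do the work, as an engineer would, in place of code of your own. Each camera call takes 0.05 s, during which the arm holds its last target. There are 200 camera calls.

## Working session

There is one attempt and no reset: what is moved stays moved. The work goes in short steps, each a Python script; the robot and the scene stay as the last script left them, time stands still between calls to the robot, and variables do not carry over. Pictures are saved under pics/ and viewed, at most 14 in all, crops included, and the job is handed in when it is done.

```bash
ls; mkdir -p pics
python3 - <<'E'
from station import ctrl,get_state,vision
import cv2,numpy as np
s=get_state();print(s['time'],s['tcp_pos'],s['eef_rot'],s['width'],ctrl.pinch_z)
for n in ['top','side']:
    p,d=vision.grab_frame(n);cv2.imwrite(f'pics/{n}0.png',p);i=vision.camera_info(n);print(n,np.round(i['mtx'],1).tolist(),np.round(i['R'],3).tolist(),np.round(i['t'],3),'cam',np.round(-np.array(i['R']).T@i['t'],3))
print(vision.camera_info('wrist'))
E
```

```text
pics
0.0 [0.18272021 0.59718164 0.23043258] [-1.37361822e-04  1.47872556e-01  9.89006022e-01 -8.80972189e-04] 0.08555712384355606 -0.0187
top [[533.7, 0.0, 286.3], [0.0, 533.7, 210.5], [0.0, 0.0, 1.0]] [[-0.014, -1.0, 0.0], [-0.997, 0.014, -0.079], [0.079, -0.001, -0.997]] [0.034 0.579 1.054] cam [0.494 0.027 1.097]
side [[498.3, 0.0, 273.5], [0.0, 498.3, 203.2], [0.0, 0.0, 1.0]] [[0.859, -0.512, -0.014], [-0.269, -0.426, -0.864], [0.437, 0.746, -0.504]] [-0.504  0.213  1.031] cam [ 0.04  -0.936  0.696]
{'mtx': array([[351.55679482,   0.        , 280.43210321],
       [  0.        , 351.55679482, 211.50877973],
       [  0.        ,   0.        ,   1.        ]]), 'hand_eye': array([[-6.98249265e-04, -9.65561008e-01, -2.60175812e-01,
         6.47815352e-02],
       [ 9.99999639e-01, -8.00382297e-04,  2.86609752e-04,
         9.55651594e-04],
       [-4.84979314e-04, -2.60175518e-01,  9.65561218e-01,
        -1.41854342e-01],
       [ 0.00000000e+00,  0.00000000e+00,  0.00000000e+00,
         1.00000000e+00]])}
```

View pics/top0.png

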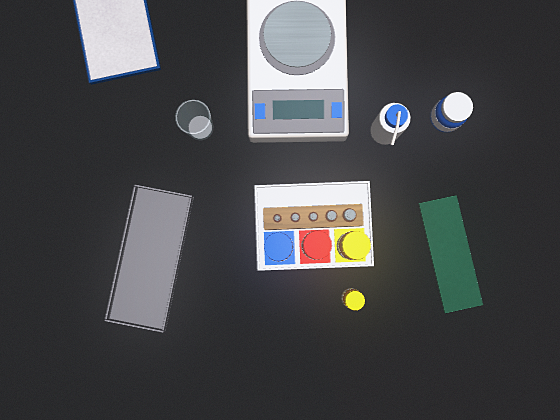

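View pics/side0.png

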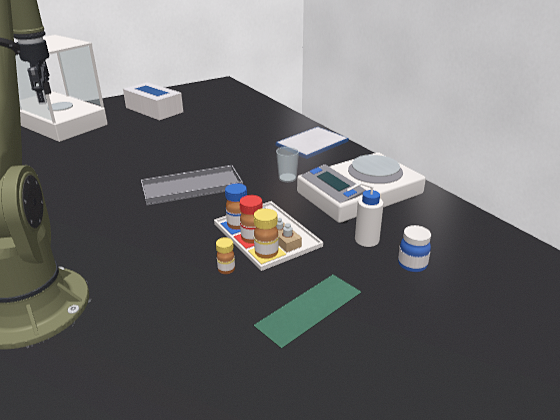

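The top view shows the blue, red and yellow bottles in the rack at (279,246), (316,246) and (354,245). The block is at (313,216), the tray at (150,258) and the mat at (450,253). The beaker is at (195,120).

There are two yellow-capped candidates: (354,245) in the rack and (355,300) on the bench. The rack one fits, because it is large and stands on the yellow pad. The bench one is visibly smaller. I'll confirm this in a crop and measure.

```bash
cat > h.py <<'E'
import numpy as np,cv2
from station import ctrl,get_state,vision,ticket,models
def cloud(n):
    p,d=vision.grab_frame(n);i=vision.camera_info(n);K=np.array(i['mtx'])
    v,u=np.mgrid[:420,:560]
    c=np.stack([(u-K[0,2])/K[0,0]*d,(v-K[1,2])/K[1,1]*d,d],-1)
    if n=='wrist': raise ValueError
    return p,d,(c-i['t'])@np.array(i['R'])   # world
def big(m):
    n,l,s,_=cv2.connectedComponentsWithStats(m.astype(np.uint8)); k=1+np.argmax(s[1:,4]);return l==k
def rect(W,m):
    (c,(a,b),t)=cv2.minAreaRect((W[m][:,:2]*1000).astype(np.float32))
    if b>a: t+=90; a,b=b,a
    return np.round([c[0],c[1],a,b,(t+90)%180-90],1),np.round(np.median(W[m][:,2])*1000,1)
E
python3 - <<'E'
from h import *
p,d,W=cloud('top'); z=W[...,2]
hsv=cv2.cvtColor(p,cv2.COLOR_BGR2HSV);H,S,V=[hsv[...,k].astype(int) for k in range(3)]
g=big((H>60)&(H<90)&(S>60)&(V>50)); print('mat',rect(W,g))
row=np.zeros(z.shape,bool);row[170:280,240:390]=1
col={'blue':(H>105)&(H<125)&(S>120),'red':((H<8)|(H>172))&(S>120),'yellow':(H>22)&(H<35)&(S>120)}
for c,m in col.items():
    m=m&row; cap=big(m&(z>.105)&(z<.12)); xy=W[cap][:,:2]*1000
    (cc,r)=cv2.minEnclosingCircle(xy.astype(np.float32)); print(c,'cap',np.round(cc,1),round(2*r,1),'z',np.median(W[cap][:,2])*1000, xy.mean(0).round(1))
    pad=m&(z<.02); q=W[pad][:,:2]*1000; print('  pad ext',np.percentile(q,[1,99],axis=0).round(1).tolist(),np.median(z[pad])*1000)
w=big((H>8)&(H<22)&(S>60)&(V>70)&(z>.025)&(z<.045)&row);print('wood',rect(W,w))
rk=big((S<40)&(V>150)&(z<.02)&row);print('rack',rect(W,rk))
for t in ['tray','weights','beaker','bottle_yellow','mat']:
    for r in models.masks_of('top',t)[:3]:
        print(t,round(r['p'],2),np.round(r['point']),*rect(W,r['mask']&(d>0)))
cv2.imwrite('pics/crop1.png',cv2.resize(p[175:315,245:390],None,fx=4,fy=4))
E
```

```text
mat (array([ 459.1, -168.8,  370. ,  231.3,  -78.3]), np.float64(1.3))
blue cap [506.7  42.6] 53.0 z 110.48246313773265 [506.6  43. ]
  pad ext [[471.7, 11.7], [538.9, 72.4]] 5.463479211491514
red cap [508.8 -30.1] 53.5 z 110.51310773572256 [508.8 -29.8]
  pad ext [[473.0, -59.7], [540.1, 0.8]] 5.267678265806089
yellow cap [ 507.  -101.8] 53.0 z 110.388732602675 [ 507.1 -101.7]
  pad ext [[475.6, -131.1], [542.7, -71.0]] 5.246466931717308
wood (array([566.1, -26.9, 199. ,  43.8, -88.3]), np.float64(32.5))
rack (array([550.5, -29.7, 240.1, 176.5, -88.6]), np.float64(3.2))
tray 0.56 [149. 256.] [488.9 307.7 287.5 130.5 -11.2] 3.1
weights 0.26 [355. 242.] [ 503.9 -109.1   71.7   54.2   72.7] 109.7
beaker 0.92 [195. 120.] [772.7 209.   99.8  66.   24.6] 41.4
bottle_yellow 0.62 [353. 242.] [ 510.8 -108.6   70.9   54.   -71.7] 109.7
bottle_yellow 0.62 [350. 302.] [ 403.3 -100.4   37.6   37.3    7.8] 70.8
mat 0.7 [450. 252.] [ 488.5 -309.2  230.7   82.6   11.7] 1.3
```

View pics/crop1.png

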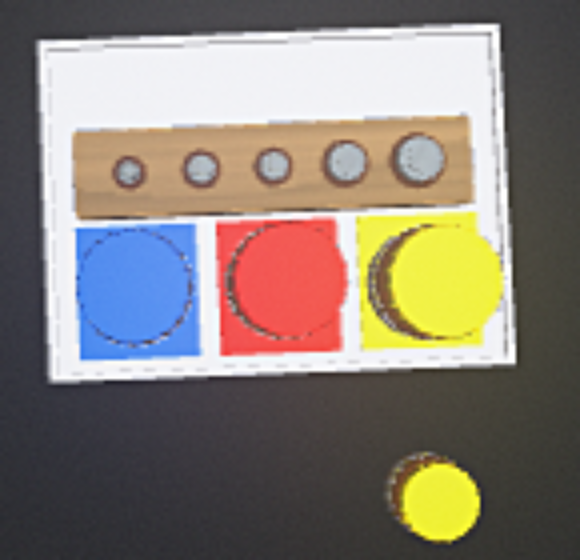

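The crop confirms it: the large yellow bottle stands on the yellow pad at full-image (356,245), and the one at (355,300) is the small decoy. The cap diameter (53 mm), block size and pad sizes all match the description. I'll move blue first.

```bash
cat >> h.py <<'E'
def quat(deg):  # tool down, closing axis heading deg
    from scipy.spatial.transform import Rotation as R
    f=np.radians(deg);s,c=np.sin(f),np.cos(f)
    q=R.from_matrix(np.array([[-s,c,0],[c,s,0],[0,0,-1.]])).as_quat();return q[[3,0,1,2]]
def best(xy,z,deg,ref=None):
    o=[]
    for a in (deg,deg+180):
        j=ctrl.ik([*xy,z],quat(a))
        if j is not None:
            j=np.array(j);o.append((np.abs(j-get_state()['qpos']).max()+(5 if abs(j[6])>2.7 else 0),a,j))
    return min(o,key=lambda t:t[0])
def go(xy,z,deg):
    c,a,j=best(xy,z,deg); ctrl.movep([*xy,z],quat(a)); return a
def st(tag):
    s=get_state();print(tag,'t',round(s['time'],1),'tcp',np.round(s['tcp_pos'],4),'w',round(s['width'],4),'F',np.round(s['contact_force'],1),'g',round(s['gripper_force'],1),'j',np.round(s['qpos'],2))
def pick(xy,z,deg,zs,lift,force):
    go(xy,zs,deg);ctrl.movel([*xy,z],max_speed=.12);ctrl.close_gripper(force);st('grip')
    ctrl.movel([*xy,lift],max_speed=.15);st('lift')
def place(xy,z,deg,zs,up):
    go(xy,zs,deg);ctrl.movel([*xy,z+.012],max_speed=.15);ctrl.movel([*xy,z],max_speed=.04);st('down')
    ctrl.ungrasp();ctrl.movel([*xy,up],max_speed=.15);st('done')
TR=np.array([.4889,.3077]);TA=-11.2
def slot(k): return TR+.08*k*np.array([np.cos(np.radians(TA)),np.sin(np.radians(TA))])
E
python3 - <<'E'
from h import *
q0=get_state()['qpos']
for n,xy,z,d in [('blue',(.507,.043),.21,1.6),('yel',(.507,-.102),.21,1.6),('s-1',slot(-1),.22,TA+90),('s1',slot(1),.08,TA+90),('mat',(.4885,-.3092),.05,101.7),('wt',(.566,-.027),.01,1.6)]:
    for a in (d,d+180):
        j=ctrl.ik([*xy,z],quat(a)); print(n,a,None if j is None else np.round(j,2))
pick((.507,.0428),.080,1.6,.16,.215,40)
p,d=vision.grab_frame('side');cv2.imwrite('pics/s1.png',p)
E
```

```text
blue 1.6 [-0.35  0.36  0.3   1.84 -0.13  0.96  0.04]
blue 181.6 [ 0.18  0.36 -0.43  1.83  0.18  0.98  2.84]
yel 1.6 [-0.15  0.38  0.43  1.82 -0.19  0.98  0.39]
yel 181.6 [-0.55  0.59  1.15  1.82 -0.6   1.13 -2.3 ]
s-1 78.8 [-0.56  0.36 -0.22  1.79  0.09  1.01  0.56]
s-1 258.8 [-1.1   0.4   0.56  1.79 -0.25  1.02 -2.21]
s1 78.8 [-0.39  0.67 -0.2   1.65  0.17  0.84  0.71]
s1 258.8 [-0.81  0.72  0.51  1.65 -0.43  0.88 -1.89]
mat 101.7 [ 0.44  0.64  0.12  1.84 -0.12  0.67  2.41]
mat 281.7 [ 0.19  0.7   0.55  1.85 -0.52  0.74 -0.34]
wt 1.6 [-0.1   0.69  0.17  1.9  -0.2   0.56  0.23]
wt 181.6 [ 0.35  0.73 -0.55  1.9   0.59  0.68  2.61]
grip t 3.9 tcp [0.5072 0.0428 0.0808] w 0.0522 F [-2.  -0.1  6.7] g 40.8 j [-0.29  0.52  0.23  2.   -0.19  0.64  0.1 ]
lift t 5.0 tcp [0.5064 0.0428 0.2141] w 0.0518 F [-0.7  0.1 -2.9] g 42.2 j [-0.34  0.35  0.29  1.83 -0.12  0.98  0.03]
```

View pics/s1.png

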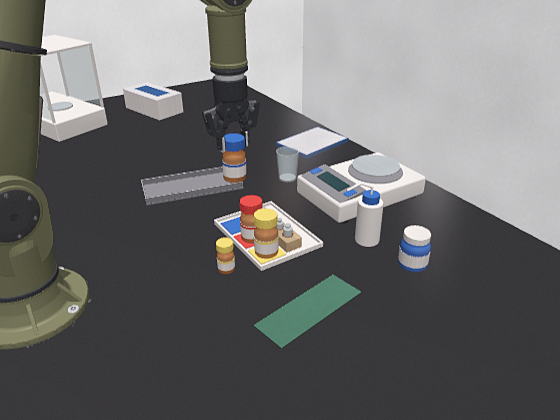

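Blue is held upright at about (235,160). Next I'll place it and move the other two.

Run:
```python
from h import *
place(slot(-1),.0775,TA+90,.18,.16)
ctrl.movel([*slot(-1),.17])
pick((.5088,-.0299),.080,1.6,.17,.215,40)
place(slot(0),.0775,TA+90,.19,.17)
pick((.507,-.1017),.080,1.6,.17,.225,40)
place(slot(1),.0775,TA+90,.19,.17)
p,d,W=cloud('top');cv2.imwrite('pics/top2.png',p);z=W[...,2]
hsv=cv2.cvtColor(p,cv2.COLOR_BGR2HSV);H,S,V=[hsv[...,k].astype(int) for k in range(3)]
row=np.zeros(z.shape,bool);row[170:280,240:390]=1
for c,m in {'blue':(H>105)&(H<125)&(S>120),'red':((H<8)|(H>172))&(S>120),'yellow':(H>22)&(H<35)&(S>120)}.items():
    print(c,rect(W,big(m&row)&(z<.03)))
w=big((H>8)&(H<22)&(S>60)&(V>70)&(z>.025)&(z<.045)&row);print('wood',rect(W,w))
```

```text
down t 7.4 tcp [0.4108 0.3235 0.0779] w 0.052 F [-0.2 -0.8  2.7] g 42.5 j [-0.65  0.53 -0.09  1.97  0.08  0.65  0.58]
done t 8.5 tcp [0.4101 0.3229 0.1594] w 0.0851 F [-0.1 -0.1 -1.1] g 0.0 j [-0.64  0.42 -0.1   1.87  0.06  0.85  0.6 ]
grip t 11.4 tcp [ 0.5091 -0.0299  0.0808] w 0.0518 F [-1.7  0.6  6. ] g 40.8 j [-0.17  0.53  0.26  2.   -0.22  0.64  0.27]
lift t 12.5 tcp [ 0.5082 -0.0298  0.2142] w 0.0522 F [-0.  -0.1 -1.4] g 42.1 j [-0.22  0.36  0.33  1.83 -0.14  0.98  0.19]
down t 15.0 tcp [0.4893 0.3079 0.0779] w 0.0518 F [ 0.4 -0.4  2.3] g 42.3 j [-0.56  0.59 -0.06  1.82  0.05  0.73  0.72]
done t 16.2 tcp [0.4885 0.3074 0.1693] w 0.0855 F [ 0.2 -1.1  0.4] g 0.0 j [-0.56  0.49 -0.07  1.72  0.04  0.94  0.73]
grip t 19.1 tcp [ 0.5072 -0.1018  0.0808] w 0.0521 F [-1.2 -0.3  5.3] g 40.9 j [-0.04  0.54  0.29  1.98 -0.24  0.65  0.43]
lift t 20.2 tcp [ 0.5065 -0.1015  0.2242] w 0.0517 F [-0.1 -0.6 -1.4] g 42.0 j [-0.11  0.36  0.36  1.8  -0.15  1.01  0.34]
down t 22.9 tcp [0.5677 0.2924 0.0779] w 0.0517 F [0.9 0.7 2.4] g 42.2 j [-0.49  0.67 -0.03  1.65  0.03  0.82  0.84]
done t 24.1 tcp [0.5668 0.2919 0.1691] w 0.086 F [-0.2  0.8 -0. ] g 0.0 j [-0.49  0.57 -0.04  1.55  0.02  1.02  0.84]
blue (array([505.2,  42.2,  67.6,  60.3,   1.5]), np.float64(5.6))
red (array([507. , -29.6,  67.3,  60.2,   1.6]), np.float64(5.5))
yellow (array([ 508.8, -102.1,   67.3,   61.4,    1.2]), np.float64(5.5))
wood (array([566.2, -26.7, 198.5,  43.8, -88.4]), np.float64(32.6))
```

View pics/top2.png

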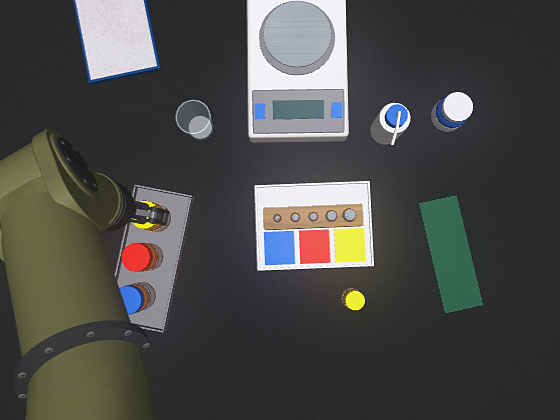

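All three bottles stand in the tray: yellow (150,215), red (142,257), blue (132,299). The pads are now visible and their sizes match. Next is the block.

Run:
```python
from h import *
go((.5662,-.0268),.17,1.6)
ctrl.movel([.5662,-.0268,.006],max_speed=.1);st('low')
ctrl.close_gripper(80);st('grip')
ctrl.movel([.5662,-.0268,.03],max_speed=.08);st('lift');
ctrl.movel([.5662,-.0268,.14],max_speed=.15)
st('up');p,d=vision.grab_frame('side');cv2.imwrite('pics/s3.png',p[100:350,150:450].repeat(2,0).repeat(2,1))
```

```text
low t 27.2 tcp [ 0.5666 -0.0268  0.0065] w 0.0853 F [-0.2  0.3  0.3] g 0.0 j [-0.15  0.7   0.24  1.91 -0.29  0.57  0.31]
grip t 27.7 tcp [ 0.566  -0.0268  0.0065] w 0.0429 F [-1.3  0.6  5.6] g 82.9 j [-0.14  0.7   0.24  1.91 -0.29  0.57  0.31]
lift t 28.1 tcp [ 0.5663 -0.0267  0.0302] w 0.043 F [ 0.3  0.6 -3.4] g 81.8 j [-0.16  0.67  0.25  1.89 -0.27  0.62  0.3 ]
up t 29.0 tcp [ 0.5655 -0.0266  0.139 ] w 0.0429 F [-0.5  0.4 -4.4] g 81.8 j [-0.2   0.52  0.32  1.79 -0.21  0.86  0.24]
```

View pics/s3.png

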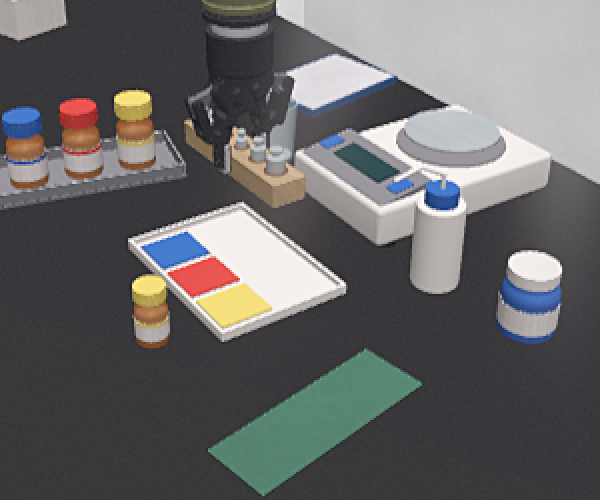

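The block hangs level in the gripper at about (250,160) in the crop. Next I'll set it on the mat and measure it.

Run:
```python
from h import *
xy=(.4885,-.3092)
ctrl.movep([.5655,-.0266,.14],quat(1.6))
go(xy,.12,101.7);ctrl.movel([*xy,.018],max_speed=.12);ctrl.movel([*xy,.0060],max_speed=.03);st('down')
ctrl.ungrasp();ctrl.movel([*xy,.10],max_speed=.15)
ctrl.movel([.45,-.20,.17],max_speed=.25)
go(slot(1),.17,TA+90);ctrl.pause(.2);st('x')
p,d,W=cloud('top');cv2.imwrite('pics/top4.png',p);z=W[...,2]
hsv=cv2.cvtColor(p,cv2.COLOR_BGR2HSV);H,S,V=[hsv[...,k].astype(int) for k in range(3)]
w=big((H>8)&(H<22)&(S>60)&(V>60)&(z>.022)&(z<.045)&(W[...,1]<-.2));print('wood',rect(W,w))
```

```text
down t 32.0 tcp [ 0.4884 -0.3092  0.0059] w 0.0427 F [-0.5  0.4 -4. ] g 81.9 j [ 0.19  0.77  0.54  1.88 -0.62  0.67 -0.25]
x t 36.0 tcp [0.5678 0.2911 0.1703] w 0.0854 F [ 0.1 -0.6 -0.8] g 0.0 j [-0.98  0.72  0.87  1.56 -0.58  1.14 -1.75]
wood (array([ 489. , -308.2,  199.3,   44.9,   11.8]), np.float64(31.0))
```

View pics/top4.png

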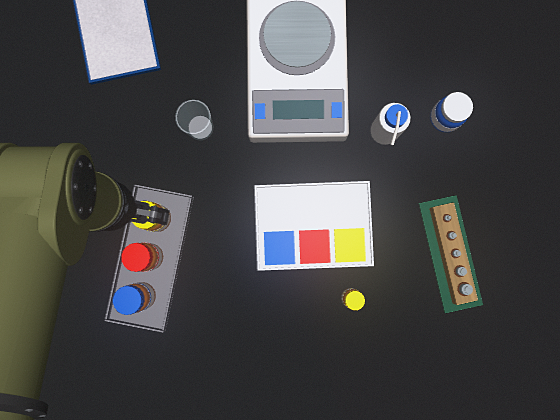

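The block lies at (489.0, -308.2) mm and 11.8°, and the mat at (488.5, -309.2) mm and 11.7°, so it is centred and lengthwise. I'll return the arm to the earlier branch, re-measure the caps and put the bottles back.

Run:
```python
from h import *
ctrl.movel([*slot(1),.24],max_speed=.2)
ctrl.set_joints([-.2,.36,.3,1.75,-.13,1.0,.2]);st('mid')
p,d,W=cloud('top');z=W[...,2]
hsv=cv2.cvtColor(p,cv2.COLOR_BGR2HSV);H,S,V=[hsv[...,k].astype(int) for k in range(3)]
for c,m in {'blue':(H>105)&(H<125)&(S>120),'red':((H<8)|(H>172))&(S>120),'yellow':(H>22)&(H<35)&(S>120)}.items():
    cap=big(m&(z>.10)&(z<.12)&(W[...,1]>.2));cc,r=cv2.minEnclosingCircle((W[cap][:,:2]*1000).astype(np.float32))
    k={'blue':-1,'red':0,'yellow':1}[c];print(c,np.round(cc,1),round(2*r,1),(slot(k)*1000).round(1))
```

```text
mid t 38.3 tcp [ 0.545  -0.0297  0.2373] w 0.0853 F [ 0.7  1.1 -0.6] g 0.0 j [-0.2   0.36  0.3   1.75 -0.13  1.    0.2 ]
blue [412.3 320.6] 53.6 [410.4 323.2]
red [490.6 305.7] 54.1 [488.9 307.7]
yellow [569.4 290.2] 53.8 [567.4 292.2]
```

```bash
cat >> h.py <<'E'
PAD={'blue':(.5052,.0422),'red':(.5070,-.0296),'yellow':(.5088,-.1021)}
CAP={'blue':(.4112,.322),'red':(.4897,.3067),'yellow':(.5684,.2912)}
def back(c,off=(0,0)):
    pick(CAP[c],.0775,TA+90,.18,.225,40)
    place(np.add(PAD[c],off),.0810,1.6,.20,.17)
def caps():
    p,d,W=cloud('top');z=W[...,2];hsv=cv2.cvtColor(p,cv2.COLOR_BGR2HSV);H,S,V=[hsv[...,k].astype(int) for k in range(3)]
    for c,m in {'blue':(H>105)&(H<125)&(S>120),'red':((H<8)|(H>172))&(S>120),'yellow':(H>22)&(H<35)&(S>120)}.items():
        m=m&(z>.10)&(z<.12)&(abs(W[...,1])<.16)&(W[...,0]>.45)
        if m.sum()>200:
            cc,r=cv2.minEnclosingCircle((W[big(m)][:,:2]*1000).astype(np.float32));print(c,np.round(cc,1),round(2*r,1),'pad',np.multiply(PAD[c],1000))
    return p
E
python3 - <<'E'
from h import *
back('yellow')
go(CAP['red'],.18,TA+90)
caps()
E
```

```text
grip t 41.0 tcp [0.5688 0.2913 0.0784] w 0.0521 F [-1.2 -0.4  6.4] g 41.5 j [-0.47  0.67 -0.08  1.65  0.06  0.82  0.81]
lift t 42.1 tcp [0.5679 0.2909 0.2239] w 0.0516 F [-0.6  0.7 -3.1] g 42.0 j [-0.46  0.53 -0.08  1.47  0.05  1.14  0.82]
down t 44.9 tcp [ 0.5093 -0.1021  0.0814] w 0.0521 F [0.4 0.8 4.2] g 42.3 j [-0.02  0.54  0.26  1.97 -0.21  0.66  0.4 ]
done t 46.1 tcp [ 0.5084 -0.1019  0.1694] w 0.0852 F [ 0.1 -0.8  0.3] g 0.0 j [-0.06  0.42  0.3   1.87 -0.16  0.87  0.35]
yellow [ 509.7 -101.8] 54.0 pad [ 508.8 -102.1]
```

Run:
```python
from h import *
back('red',(-.0006,0));back('blue',(-.0006,0))
go((.42,.20),.25,1.6);st('clear')
cv2.imwrite('pics/top6.png',caps());p,d=vision.grab_frame('side');cv2.imwrite('pics/s6.png',p)
```

```text
grip t 49.3 tcp [0.4901 0.3068 0.0784] w 0.0519 F [-0.8 -2.   6. ] g 41.3 j [-0.56  0.59 -0.07  1.82  0.06  0.73  0.72]
lift t 50.4 tcp [0.4892 0.3064 0.224 ] w 0.052 F [-0.5 -0.2 -1.9] g 42.1 j [-0.55  0.43 -0.08  1.64  0.04  1.07  0.74]
down t 53.0 tcp [ 0.5069 -0.0296  0.0814] w 0.0521 F [-0.4  0.4  4.2] g 42.4 j [-0.17  0.52  0.26  2.   -0.22  0.64  0.27]
done t 54.2 tcp [ 0.5059 -0.0295  0.1694] w 0.0854 F [ 0.   0.8 -0.4] g 0.0 j [-0.21  0.4   0.31  1.9  -0.16  0.86  0.21]
grip t 57.0 tcp [0.4115 0.3221 0.0783] w 0.0519 F [-1.1 -0.7  5.7] g 41.0 j [-0.67  0.53 -0.07  1.97  0.06  0.65  0.61]
lift t 58.1 tcp [0.4107 0.3216 0.2241] w 0.0521 F [ 0.6 -0.3 -2.4] g 42.2 j [-0.66  0.35 -0.08  1.78  0.03  1.01  0.63]
down t 60.6 tcp [0.505  0.0423 0.0813] w 0.0521 F [-0.4  0.6  2.6] g 42.5 j [-0.31  0.52  0.26  2.01 -0.22  0.64  0.12]
done t 61.7 tcp [0.5041 0.0423 0.1694] w 0.0854 F [-0.5  0.6 -0.4] g 0.0 j [-0.35  0.4   0.31  1.9  -0.16  0.86  0.07]
clear t 62.5 tcp [0.4203 0.1988 0.2492] w 0.0853 F [ 0.4  0.4 -0.5] g 0.0 j [-0.74  0.25  0.32  1.88 -0.09  1.03 -0.36]
blue [505.2  42.5] 53.2 pad [505.2  42.2]
red [507.5 -28.9] 53.3 pad [507.  -29.6]
yellow [ 509.8 -101.5] 53.8 pad [ 508.8 -102.1]
```

View pics/top6.png

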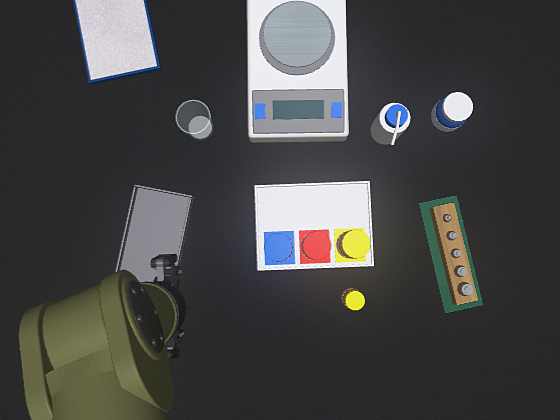

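View pics/s6.png

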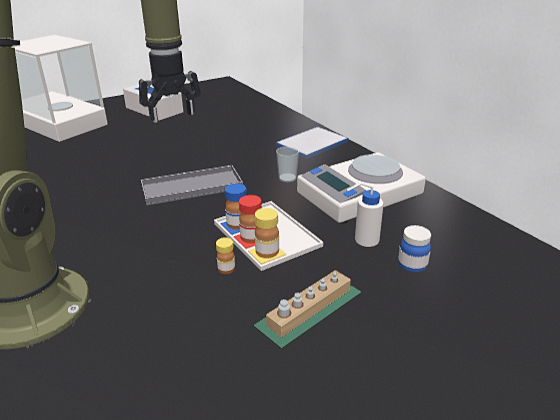

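The bottles stand upright on their pads at (279,246), (315,246) and (353,244), each within about 1 mm of centre. The block is on the mat at (456,254), and the beaker at (195,120) has not moved.

```bash
python3 -c "
from station import ticket
print(ticket.close_job())"
```

```text
the job is handed in; nothing more can be done
None
```

The job is done and handed in at about 62 s: the weight block is centred lengthwise on the green mat, all three bottles are upright on their own pads (each within about 1 mm of centre by the top camera), and the beaker was left where it is.

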